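# Seat a freshly cast gear on the splined spindle and keep it pressed home

### The arm

A 6-joint arm with a two-finger parallel gripper is mounted at the origin on a cart in front of the work surface, level with it; the furniture and walls round the work are solid. World frame = base frame: x ahead of the robot, y to its left, z up, the work surface at z = 0. Lengths are in mm, angles in rad, forces in N, time in s.
With the tool pointing down it reaches from about 350 to 775 mm from the base axis. Payload 7.3 kg.
Tool frame: the origin (TCP) lies at the centre of the arm's flange, where the gripper is bolted on; the fingertips stand 178 mm ahead of it and the grasp point (between the pads) lies 159 mm ahead of it; z points along the fingers, y is the direction in which the jaws open and shut (so a half turn about z gives the same grasp; the last joint's range is limited). The gripper opens to 92 mm and grips with 3 to 60 N. Pads are 19 mm wide; open, the fingers measure 130 mm over their backs; the gripper's body (75 mm by 190 mm) begins 47 mm behind the grasp point.
Start: joints at [0.974, 0.342, 1.524, -0, 1.275, -0.146], TCP at [228.715, 472.565, 404.741] pointing down, gripper open.
Joint ranges: [-2.53, 2.53], [-0.77, 2.02], [0.04, 2.7], [-1, 4.14], [0.28, 2.66], [-3.11, 3.11]. Speed limits (rad/s): [2.57, 2.57, 3.14, 3.14, 3.14, 3.14].

### API

Orientations are given as [roll, pitch, yaw] about the fixed x, y, z axes, in that order (R = Rz(yaw) Ry(pitch) Rx(roll)).
In Python, from plant import status, viewer, ticket gives the robot as it stands.
- The arm moves only by the tool play_rows, never from a script. Its argument "commands" is a list of rows, each an object with "offset": the shift along the tool's x, y, z in m, a list of three; "twist": the turn about the tool's z in degrees. A call has 1 to 5 rows; each row shifts and turns the commanded pose from where the row before left it, along the tool's axes as they then stand; what a row does not reach is not made up. A row lasts 1/10 s, in which the tool goes at most 50 mm and 8.59 degrees, less where a joint would pass 70% of its speed; a pose out of reach is approached as far as the arm can. A call with a gripper value outside its range is refused whole. "jaw" is the closure in counts, from 0 (fully open) to 255 (shut), set as the call begins (left out, the last holds). The fingers move at their own pace and stop on an object; the grip force is fixed at half the most. Time passes only in rows, so rows that do not move let the fingers close. It gives the time, the measured TCP pose, the force and the opening at its end, in the units of the state.
- status.get_obs(): the state, without advancing time (a new reading comes with each control period).
- viewer.capture(name): name is "scene" or "top" or "wrist"; returns the picture (480x640x3 uint8, red, green, blue); there is no depth.
- viewer.camera_params(name): a dict with "fov_y" (degrees; the focal length in pixels is half the picture's height over the tangent of half this angle, whatever the lens; pixels are square), "cx", "cy" (the principal point, pixels), "rvec" (rotation vector, rad) and "tvec" (3), from world to camera coordinates, as OpenCV has them; the wrist camera has in their place "T_tool_cam" (4x4, takes a point from camera to tool coordinates, whose origin is the TCP and whose axes are the flange's). Camera axes: x right, y down, z forward; pixel columns grow to the right and rows downward; lengths in mm; the calibration is good to about 2 mm. A picture is of the moment at which its call begins: read the wrist's pose just before it. camera_params takes no time and is no camera call.
- ticket.close_job(): hands the job in, once; it reports no verdict.
The state is a dict: "time": time; "joint_positions": joint angles; "dq": joint speeds; "tau": joint torques, N m; "tool_pos": TCP position; "tcp_rot": TCP orientation; "contact_force": force on the tool from outside, world axes, zero at the start; "moment": the same for the moment, N m; "grip_width": finger opening in mm.
Only numpy, scipy, OpenCV 4.12 (cv2) and the standard library are available. Lean on these libraries where they do the work, as an engineer would, in place of code of your own. Each camera call takes 0.05 s, during which the arm holds its last target.

### The job

Lift the newly cast gear out of the open mould and fit it to the gear model: turn it until the cross-shaped stem under it meshes with the cross-shaped socket of the spindle, slide it fully home against the spring collar, and finish while still holding it pressed down there, so that I can tighten the set screw. Do not let go of the gear at the end, and do not knock the glue stick, jar or mug about.

Things in the scene. Friction and masses are not known exactly. Their poses are not given: they have to be found in the camera images.
- gear_center (a point): Loose white cast gear, about 80 g, level in the mould, stem down. Point on its axis (z, up), half-way up its 59 mm height. Toothed disc 56 mm across, from 7.5 mm below to 4.5 mm above this point; square hub on it (grip here) 22 x 22 mm, from 4.5 to 29.5 mm above, flats square to x and y. Home: this point 7.5 mm above the socket point, axes along the slots, any quarter turn.
- gear_stem (a point): Tip of the gear's cross-shaped stem, on the axis, 29.5 mm below gear_center and 22 mm below the disc; same axes. The stem is two crossed bars, each 20 mm long and 6 mm thick, along x and y (parallel to the flats of the hub), with rounded lower edges. Every quarter turn is equivalent.
- mould: Open mould half, aluminium block 100 x 100 x 44 mm fixed to the desk, left or right; origin under its centre, z up. The gear's disc lies flush in its upper face, only the hub stands out; gear and mould axes agree. The stem is clear after 34 mm straight up. Two dowels, 8 mm thick, 6 mm tall, at opposite corners 58 mm from the centre.
- socket (a point): Centre of the open upper end of the gear model's spindle, 34 mm above the desk, z up: a round steel head 29 mm across with a cross-shaped slot 24 mm deep. The two slots, 8.4 mm wide and 23 mm long, run along x and y of this point. The spindle starts at any angle and turns with little friction (0.01 N m). When the gear is home its disc lies on this end.
- gear_model: Gear model fixed to the desk, left or right: dark wooden base 84 x 160 x 10 mm; origin under the spindle, z up. Round the spindle a black cup 56 mm across, 30 mm high. Along y from the spindle: at 46 mm a bare 5 mm pin, 38 mm high; at 90 mm a small fitted gear with a crank, 64 mm high. A book shelf overhangs the back of the desk: carry low.
- collar (a joint): Spring collar: aluminium ring round the spindle head, 45 mm across outside, 35 mm inside. Value in m: 0 = up, rim 6 mm above the spindle's upper end; grows as the gear's disc presses it down, 0.006 when home. It pushes back 3 N at 0 and 7 N at 0.006 and lifts the gear if let go; beyond that the gear meets the rigid spindle.
- glue_stick: Glue stick standing upright, 27 mm across, 92 mm tall, a bystander; origin at the centre of its underside.
- parts_jar: Small jar with a black lid, 52 mm across, 70 mm tall, a bystander; origin at the centre of its underside.
- mug: Mug, 92 x 127 x 95 mm with its handle, a bystander; origin at the centre of its underside.
There are look-alikes about, which are no part of the job. Leave any orange look-alike of the part that bears gear_center alone.

How it is judged:
By the outcome, as a careful person would: the job done as asked, in the order asked, and still so for the second after the job is handed in, while the arm keeps its last pose, push and grip.
It also fails if it takes over 42 s, if anything falls off the work surface, if the arm or the gripper's body presses on something with over 40 N, if the wrist force passes 120 N, or if a joint passes its speed limit or range.

## Working session

There is one attempt and no reset: what is moved stays moved. The work goes in short steps, Python scripts to look and compute and a tool call to move; the robot and the scene stay as the last step left them, time stands still between calls to the robot, and variables do not carry over. Pictures are saved under pics/ and viewed, and the job is handed in when it is done.

Besides the shell and the picture viewer there is one more tool, called after "Emit:" as name([rows], argument=value, ...), one row to a line, values as JSON. play_rows: Moves the arm, as the interface text tells. Its arguments: {"type":"object","properties":{"commands":{"type":"array"},"jaw":{"type":"number"}},"required":["commands"]}

```bash
mkdir -p pics; ls; cat > h.py <<'E'
import numpy as np, cv2
from scipy.spatial.transform import Rotation as R
from plant import status, viewer, ticket
def snap(name,fn):
    o=status.get_obs(); im=viewer.capture(name); cv2.imwrite('pics/'+fn+'.png',im[:,:,::-1]); 
    np.savez('pics/'+fn+'.npz',p=o['tool_pos'],r=o['tcp_rot']); return im
def cam(name,p=None,r=None):
    c=viewer.camera_params(name); f=240/np.tan(np.radians(c['fov_y'])/2)
    K=np.array([[f,0,c['cx']],[0,f,c['cy']],[0,0,1]])
    if 'rvec' in c:
        Rm=cv2.Rodrigues(np.array(c['rvec'],float))[0]; t=np.array(c['tvec'],float).ravel()
    else:
        T=np.array(c['T_tool_cam']); W=np.eye(4); W[:3,:3]=R.from_euler('xyz',r).as_matrix(); W[:3,3]=p
        M=np.linalg.inv(W@T); Rm=M[:3,:3]; t=M[:3,3]
    return K,Rm,t
def proj(C,X):
    K,Rm,t=C; q=(K@(Rm@np.atleast_2d(X).T+t[:,None])); return (q[:2]/q[2]).T
def back(C,uv,z):
    K,Rm,t=C; uv=np.atleast_2d(uv); d=(Rm.T@np.linalg.inv(K)@np.c_[uv,np.ones(len(uv))].T).T; o=-Rm.T@t
    return o+d*((z-o[2])/d[:,2])[:,None]
def crop(fn,u0,v0,u1,v1,s,out):
    im=cv2.imread('pics/'+fn+'.png')[v0:v1,u0:u1]; cv2.imwrite('pics/'+out+'.png',cv2.resize(im,None,fx=s,fy=s,interpolation=cv2.INTER_CUBIC))
E
python3 - <<'E'
from h import *
print(status.get_obs())
for n in ['scene','top','wrist']:
    snap(n,n+'0'); print(n,viewer.camera_params(n))
E
```

```text
pics
{'time': 0.0, 'joint_positions': array([ 9.74009473e-01,  3.42725296e-01,  1.52502481e+00,  2.79764893e-05,
        1.27542439e+00, -1.46015286e-01]), 'dq': array([ 0.00039512,  0.00060153, -0.00017073, -0.00015533, -0.00159346,
        0.00077931]), 'tau': array([ 1.36158003e-03, -4.31250930e+01, -2.44225520e+01,  7.17967772e-02,
        5.59143873e-02, -1.60348536e-04]), 'tool_pos': array([228.62572719, 472.44903927, 404.04070003]), 'tcp_rot': array([-3.14003153e+00, -2.56620915e-04,  2.69081272e+00]), 'contact_force': array([ 0.25477397, -0.89188551, -0.02528142]), 'moment': array([-0.02866482,  0.03108049, -0.02140691]), 'grip_width': 91.6283334945445}
scene {'fov_y': 42.33872469681818, 'cx': 311.71569155826063, 'cy': 237.57099844979783, 'rvec': array([ 1.7919573 , -1.19268714,  0.73532108]), 'tvec': array([-244.13455031,  248.83005233, 1072.41560485])}
top {'fov_y': 47.900444332253706, 'cx': 310.016465661665, 'cy': 242.25778906442866, 'rvec': array([ 2.14898205, -2.20898232,  0.0555422 ]), 'tvec': array([ -33.53048512,  500.59454952, 1203.70158464])}
wrist {'fov_y': 59.49429447130482, 'cx': 319.277522608545, 'cy': 239.36738795437137, 'T_tool_cam': array([[-1.01560013e-03, -9.54076465e-01, -2.99561458e-01,
         8.27486532e+01],
       [ 9.99999478e-01, -1.00191808e-03, -1.99268415e-04,
         8.83861506e-01],
       [-1.10018736e-04, -2.99561504e-01,  9.54076985e-01,
         2.12505494e+01],
       [ 0.00000000e+00,  0.00000000e+00,  0.00000000e+00,
         1.00000000e+00]])}
```

View pics/scene0.png

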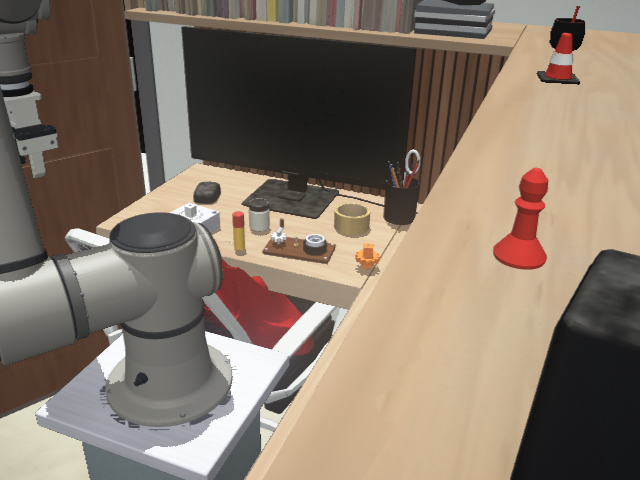

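View pics/top0.png

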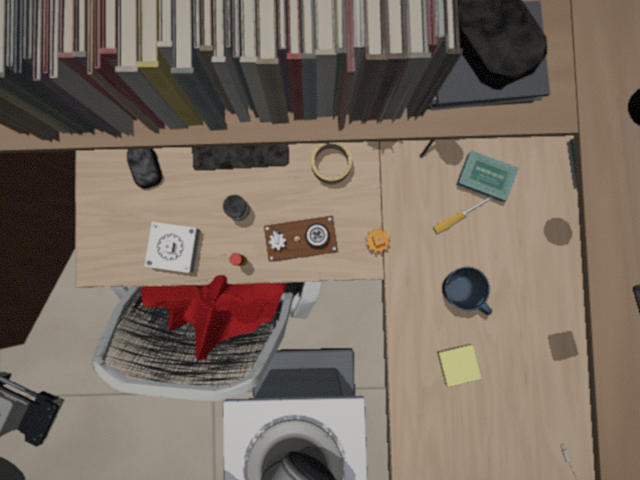

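View pics/wrist0.png

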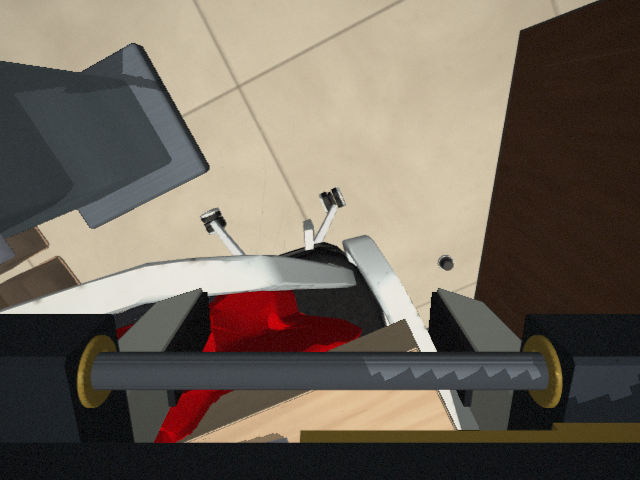

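Candidates for the gear in the top view are the white gear in the mould at (172,247), the small fitted gear with a crank at (277,240) and the orange look-alike at (377,240). By the description it is the one in the mould, so I'll check it in a crop.

```bash
python3 - <<'E'
from h import *
crop('top0',130,205,260,295,6,'c1'); crop('top0',255,205,400,270,5,'c2')
C=cam('top')
print('hub',back(C,[172,245],73), 'mould',back(C,[[151,222],[199,229],[193,273],[145,267]],44))
print('sock',back(C,[317,235],34),'crankgear',back(C,[277,240],40),'glue',back(C,[237,259],92),'jar',back(C,[236,207],70), 'shelf edge z?',back(C,[[172,150]],0))
E
```

```text
hub [[498.10863263 250.36508946  73.        ]] mould [[552.71340404 304.68318834  44.        ]
 [534.02247426 197.76227745  44.        ]
 [436.89935434 212.32866396  44.        ]
 [453.0449491  318.7325949   44.        ]]
sock [[514.05797211 -63.55910751  34.        ]] crankgear [[504.96779755  25.40664298  40.        ]] glue [[463.1793259  107.16413746  92.        ]] jar [[577.17630999 110.66333999  70.        ]] shelf edge z? [[724.63107385 268.11685834   0.        ]]
```

View pics/c1.png

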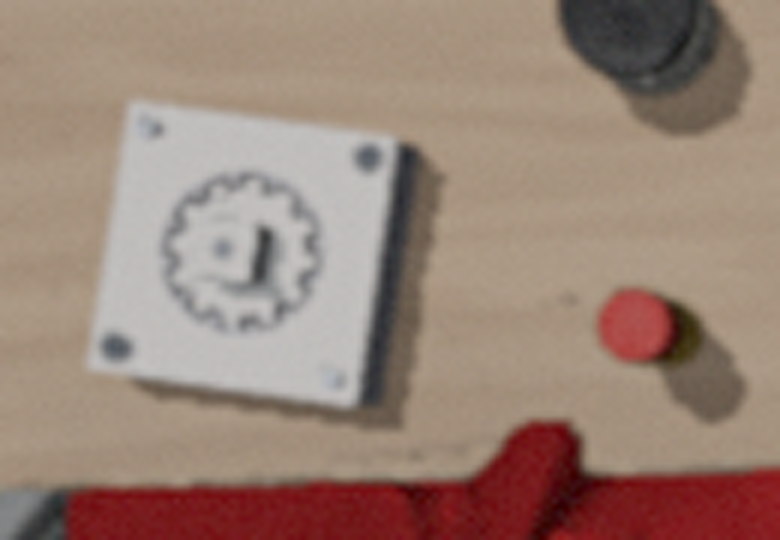

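View pics/c2.png

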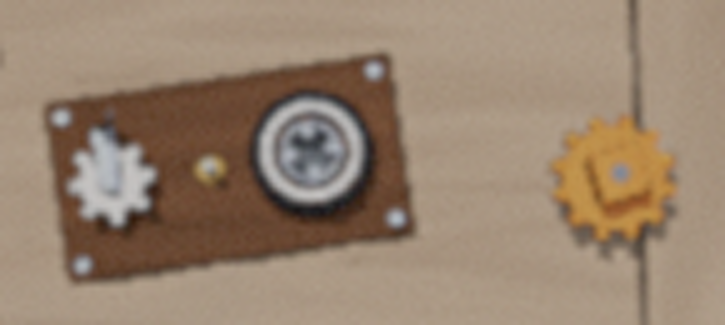

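```bash
cat >> h.py <<'E'
def plan(tgt,dyaw_tool_y=None,n=None):
    """tool-frame total offset & twist(deg) for pose; dyaw: wanted world direction (deg, mod 90) of tool y"""
    o=status.get_obs(); Rm=R.from_euler('xyz',o['tcp_rot']).as_matrix(); d=Rm.T@(np.array(tgt)-o['tool_pos'])
    a=np.degrees(np.arctan2(Rm[1,1],Rm[0,1])); tw=0
    if dyaw_tool_y is not None: tw=-((dyaw_tool_y-a+45)%90-45)
    print('t',round(o['time'],2),'pos',o['tool_pos'].round(1),'rpy',o['tcp_rot'].round(4),'ydir',a.round(2),'offset mm',d.round(1),'twist',round(tw,2))
    return d,tw
E
python3 - <<'E'
from h import *
C=cam('top')
print('hub',back(C,[167.2,246.3],69),'disc',back(C,[170.5,247],44),'sock',back(C,[317,235.4],34))
m=back(C,[[151.5,222],[197,229],[190,273],[145,266]],44);print(m,m.mean(0))
for a,b in ((0,1),(1,2),(2,3),(3,0)): d=m[b]-m[a];print(np.degrees(np.arctan2(d[1],d[0]))%90,np.hypot(*d[:2]))
plan([500,250,345],81.5)
E
```

```text
hub [[495.85455376 261.94276212  69.        ]] disc [[495.78586445 261.65474104  44.        ]] sock [[513.16456035 -63.5342472   34.        ]]
[[552.68123896 303.56557876  44.        ]
 [534.14962394 202.21530899  44.        ]
 [437.07970577 218.97453699  44.        ]
 [455.25617684 318.71855538  44.        ]] [494.79168638 260.86849503  44.        ]
79.63809107609018 103.03056797493782
80.20438941177949 98.50604416449067
79.6722488617271 101.38665249938204
81.15935283241159 98.59642706223036
t 0.15 pos [228.7 472.5 404.2] rpy [-3.1405e+00 -1.0000e-04  2.6908e+00] ydir 64.17 offset mm [-341.2  -82.    59.3] twist -17.33
```

Emit:
play_rows([
  {"offset": [-0.0415, -0.0091, 0.0074], "twist": 0},
  {"offset": [-0.0415, -0.0091, 0.0074], "twist": 0},
  {"offset": [-0.0415, -0.0091, 0.0074], "twist": 0},
  {"offset": [-0.0415, -0.0091, 0.0074], "twist": 0},
], jaw=0)

```text
time: 0.55
tool_pos: [363.2, 366.4, 374.7]
tcp_rot: [-3.141, -0.0, 2.691]
contact_force: [1.0, 0.0, -0.6]
grip_width: 91.8
```

Emit:
play_rows([
  {"offset": [-0.0415, -0.0091, 0.0074], "twist": 0},
  {"offset": [-0.0415, -0.0091, 0.0074], "twist": 0},
  {"offset": [-0.0415, -0.0091, 0.0074], "twist": 0},
  {"offset": [-0.0415, -0.0091, 0.0074], "twist": 0},
])

```text
time: 0.95
tool_pos: [497.0, 261.1, 345.0]
tcp_rot: [-3.141, -0.0, 2.691]
contact_force: [1.3, -0.2, 0.6]
grip_width: 91.8
```

Emit:
play_rows([
  {"offset": [0, 0, 0], "twist": -8},
  {"offset": [0, 0, 0], "twist": -8},
  {"offset": [0, 0, 0], "twist": 0},
  {"offset": [0, 0, 0], "twist": 0},
])

```text
time: 1.35
tool_pos: [495.7, 262.5, 345.4]
tcp_rot: [-3.141, -0.0, 2.966]
contact_force: [0.0, 0.1, -0.1]
grip_width: 91.7
```

```bash
python3 - <<'E'
from h import *
plan([495.8,262,345],80.2)
snap('wrist','w1')
E
```

```text
t 1.35 pos [495.7 262.5 345.4] rpy [-3.1415e+00 -4.0000e-04  2.9664e+00] ydir 79.96 offset mm [-0.2 -0.4  0.4] twist -0.24
```

View pics/w1.png

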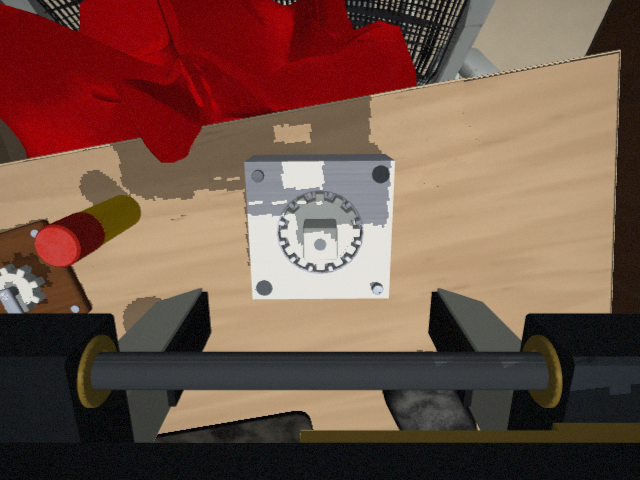

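```bash
python3 - <<'E'
from h import *
crop('w1',235,145,405,310,4,'c3')
E
```

```text
(no output)
```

View pics/c3.png

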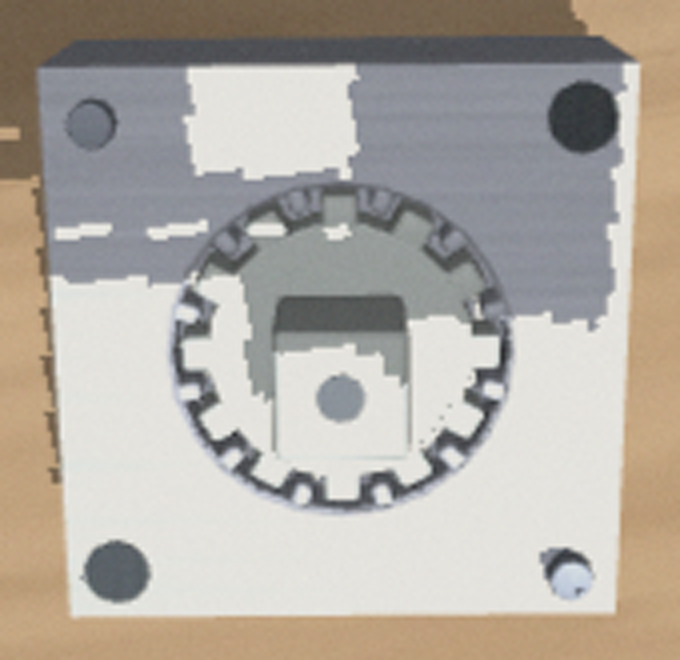

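```bash
python3 - <<'E'
from h import *
d=np.load('pics/w1.npz'); C=cam('wrist',d['p'],d['r'])
print('hub',back(C,[320,244.5],69),'disc',back(C,[320.4,232],44))
m=back(C,np.array([[38,66],[640,64],[615,612],[70,616]])/4+[235,145],44);print(m.mean(0))
for a,b in ((0,1),(1,2),(2,3),(3,0)): e=m[b]-m[a];print(np.degrees(np.arctan2(e[1],e[0]))%90,np.hypot(*e[:2]))
h=back(C,np.array([[273,458],[408,458]])/4+[235,145],69);e=h[1]-h[0];print(np.degrees(np.arctan2(e[1],e[0]))%90,np.hypot(*e[:2]))
E
```

```text
hub [[496.96536739 263.85221065  69.        ]] disc [[496.070106   264.33617464  44.        ]]
[497.02104899 264.0192054   44.        ]
80.09446479248216 99.41631962571498
80.35760711507558 99.17331749175578
80.36629034736214 99.65608481962593
80.21914041829476 99.6452991753797
79.90545020742991 21.817214277875003
```

```bash
python3 - <<'E'
from h import *
plan([496.7,263.7,226],80.2)
E
```

```text
t 1.4 pos [495.7 262.6 345.5] rpy [ 3.1416e+00 -2.0000e-04  2.9671e+00] ydir 80.0 offset mm [ -0.8   1.3 119.5] twist -0.2
```

Emit:
play_rows([
  {"offset": [-0.0008, 0.0013, 0.02], "twist": -0.2},
  {"offset": [0, 0, 0.03], "twist": 0},
  {"offset": [0, 0, 0.03], "twist": 0},
  {"offset": [0, 0, 0.02], "twist": 0},
  {"offset": [0, 0, 0.01], "twist": 0},
])

```text
time: 1.9
tool_pos: [496.1, 263.7, 233.7]
tcp_rot: [-3.14, -0.002, 2.972]
contact_force: [0.0, 0.5, 0.9]
grip_width: 91.7
```

Emit:
play_rows([
  {"offset": [0, 0, 0.005], "twist": 0},
  {"offset": [0, 0, 0.0045], "twist": 0},
  {"offset": [0, 0, 0], "twist": 0},
  {"offset": [0, 0, 0], "twist": 0},
])

```text
time: 2.3
tool_pos: [497.1, 263.7, 226.8]
tcp_rot: [3.141, 0.001, 2.973]
contact_force: [1.1, 0.4, -0.2]
grip_width: 91.4
```

```bash
python3 - <<'E'
from h import *
plan([496.7,263.7,226],80.2)
snap('wrist','w2')
E
```

```text
t 2.3 pos [497.1 263.7 226.8] rpy [3.1408e+00 1.3000e-03 2.9734e+00] ydir 80.36 offset mm [ 0.4 -0.1  0.8] twist 0.16
```

View pics/w2.png

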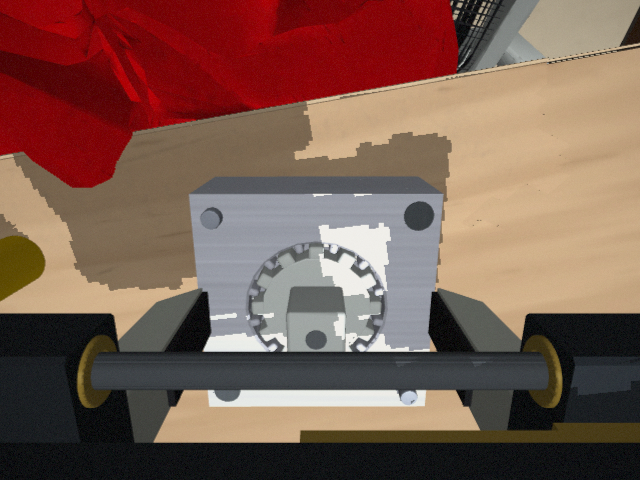

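```bash
python3 - <<'E'
from h import *
d=np.load('pics/w2.npz'); C=cam('wrist',d['p'],d['r'])
print(back(C,[316,340],69))
m=back(C,[[190,194],[442,194]],44);e=m[1]-m[0];print(np.degrees(np.arctan2(e[1],e[0]))%90,np.hypot(*e[:2]),m)
E
```

```text
[[496.62929594 263.84628879  69.        ]]
80.29290878404333 98.25742936744014 [[439.48629129 223.73803959  44.        ]
 [456.05361145 320.58867887  44.        ]]
```

The hub measures (496.6, 263.8), matching the TCP, so I'll close.

Emit:
play_rows([
  {"offset": [0, 0, 0], "twist": 0},
  {"offset": [0, 0, 0], "twist": 0},
  {"offset": [0, 0, 0], "twist": 0},
  {"offset": [0, 0, 0], "twist": 0},
  {"offset": [0, 0, 0], "twist": 0},
], jaw=255)

```text
time: 2.85
tool_pos: [496.9, 263.5, 226.1]
tcp_rot: [3.141, 0.0, 2.973]
contact_force: [-0.1, -0.0, -0.3]
grip_width: 56.5
```

Emit:
play_rows([
  {"offset": [0, 0, 0], "twist": 0},
  {"offset": [0, 0, 0], "twist": 0},
  {"offset": [0, 0, 0], "twist": 0},
  {"offset": [0, 0, 0], "twist": 0},
  {"offset": [0, 0, 0], "twist": 0},
])

```text
time: 3.35
tool_pos: [496.8, 263.5, 226.0]
tcp_rot: [3.142, -0.0, 2.974]
contact_force: [-0.0, -0.3, -0.0]
grip_width: 21.9
```

Emit:
play_rows([
  {"offset": [0, 0, 0], "twist": 0},
  {"offset": [0, 0, 0], "twist": 0},
  {"offset": [0, 0, -0.004], "twist": 0},
  {"offset": [0, 0, -0.006], "twist": 0},
  {"offset": [0, 0, -0.008], "twist": 0},
])

```text
time: 3.85
tool_pos: [496.8, 263.5, 244.5]
tcp_rot: [-3.141, -0.0, 2.974]
contact_force: [0.2, -0.2, -0.8]
grip_width: 21.5
```

Emit:
play_rows([
  {"offset": [0, 0, -0.01], "twist": 0},
  {"offset": [0, 0, -0.015], "twist": 0},
  {"offset": [0, 0, -0.02], "twist": 0},
  {"offset": [0, 0, -0.02], "twist": 0},
  {"offset": [0, 0, -0.015], "twist": 0},
])

```text
time: 4.35
tool_pos: [496.9, 263.6, 326.3]
tcp_rot: [3.14, 0.002, 2.974]
contact_force: [0.3, -0.8, -0.4]
grip_width: 21.7
```

```bash
python3 - <<'E'
from h import *
print(status.get_obs()['contact_force'],status.get_obs()['grip_width'])
plan([513.4,-63.5,324])
snap('scene','s2');snap('wrist','w3')
crop('s2',130,120,400,300,2.9,'c4')
E
```

```text
[ 0.34891753 -0.84619052 -0.38382075] 21.71833955951025
t 4.35 pos [496.9 263.6 326.3] rpy [3.1404e+00 2.0000e-03 2.9736e+00] ydir 80.37 offset mm [ -71.  -319.7    2.1] twist 0
```

View pics/c4.png

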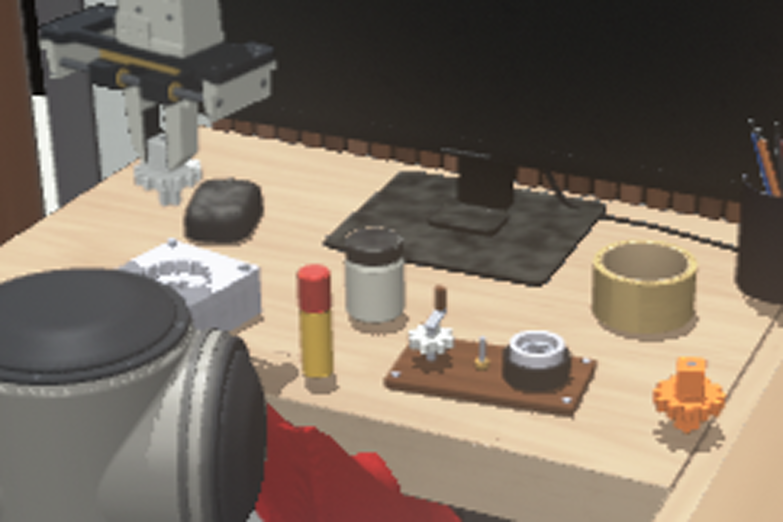

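View pics/w3.png

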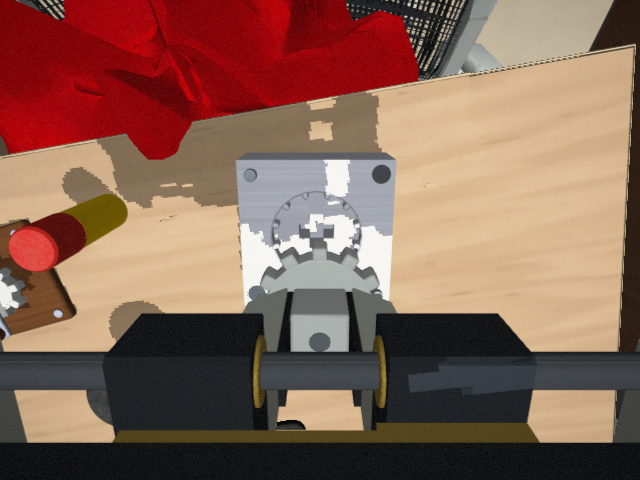

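Emit:
play_rows([
  {"offset": [-0.004, -0.016, 0], "twist": 0},
  {"offset": [-0.0095, -0.036, 0], "twist": 0},
  {"offset": [-0.0095, -0.036, 0], "twist": 0},
  {"offset": [-0.0095, -0.036, 0], "twist": 0},
  {"offset": [-0.0095, -0.036, 0], "twist": 0},
])

```text
time: 4.95
tool_pos: [510.9, 96.6, 323.1]
tcp_rot: [-3.141, -0.002, 2.974]
contact_force: [0.5, -0.7, -0.9]
grip_width: 21.5
```

Emit:
play_rows([
  {"offset": [-0.0095, -0.036, 0], "twist": 0},
  {"offset": [-0.0095, -0.036, 0], "twist": 0},
  {"offset": [-0.0095, -0.036, 0], "twist": 0},
  {"offset": [-0.008, -0.034, 0], "twist": 0},
  {"offset": [-0.003, -0.016, 0], "twist": 0},
])

```text
time: 5.45
tool_pos: [523.4, -67.0, 323.0]
tcp_rot: [-3.141, -0.002, 2.971]
contact_force: [1.2, 0.1, -1.7]
grip_width: 21.5
```

Emit:
play_rows([
  {"offset": [0, 0, 0], "twist": 0},
  {"offset": [0, 0, 0], "twist": 0},
])

```text
time: 5.65
tool_pos: [523.5, -64.0, 323.3]
tcp_rot: [3.141, -0.002, 2.972]
contact_force: [-0.6, 0.2, -1.1]
grip_width: 22.0
```

```bash
python3 - <<'E'
from h import *
plan([513.4,-63.5,300])
snap('wrist','w4'); crop('w4',200,140,440,300,3.2,'c5')
E
```

```text
t 5.65 pos [523.5 -64.  323.3] rpy [ 3.1411e+00 -1.8000e-03  2.9721e+00] ydir 80.29 offset mm [10.  -1.2 23.3] twist 0
```

View pics/w4.png

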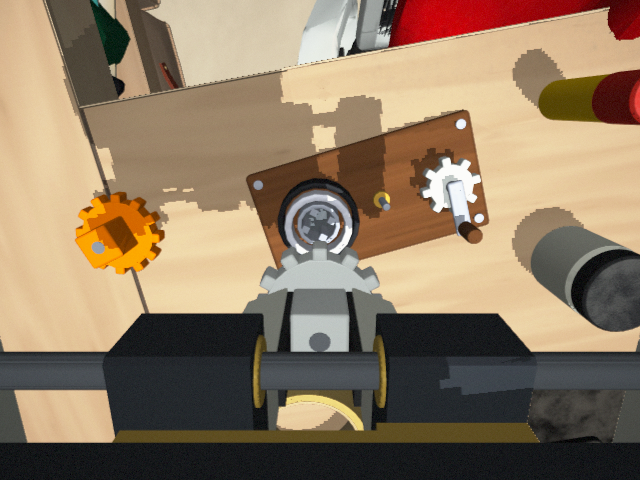

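View pics/c5.png

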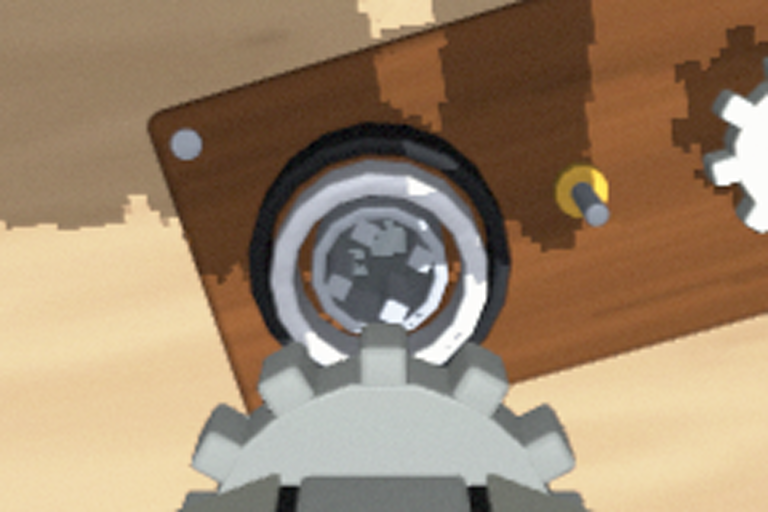

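```bash
python3 - <<'E'
from h import *
C=cam('top')
for z in (300,400,500): print(z,back(C,[[172,148],[316,140]],z))
C=cam('scene')
# shelf underside edge in scene: left end (128,14), right (525,27): ray intersections at heights
for z in (300,400,500,600): print(z,back(C,[[300,20],[480,40]],z))
E
```

```text
300 [[653.41768231 186.79548429 300.        ]
 [659.73860643 -67.03980099 300.        ]]
400 [[628.10695099 159.70367159 400.        ]
 [633.75098096 -66.94893981 400.        ]]
500 [[602.79621967 132.61185889 500.        ]
 [607.76335549 -66.85807863 500.        ]]
300 [[1828.67826234  535.98931232  300.        ]
 [1745.86821089 -221.19321074  300.        ]]
400 [[1249.82968536  291.65012694  400.        ]
 [1186.13507979 -290.74828127  400.        ]]
500 [[ 670.98110838   47.31094155  500.        ]
 [ 626.4019487  -360.3033518   500.        ]]
600 [[  92.13253141 -197.02824383  600.        ]
 [  66.66881761 -429.85842232  600.        ]]
```

Emit:
play_rows([
  {"offset": [-0.01, 0, 0.008], "twist": 0},
  {"offset": [-0.01, 0, 0.008], "twist": 0},
  {"offset": [-0.005, 0, 0.004], "twist": 0},
  {"offset": [0, 0, 0], "twist": 0},
  {"offset": [0, 0, 0], "twist": 0},
])

```text
time: 6.2
tool_pos: [548.8, -67.5, 303.6]
tcp_rot: [3.141, -0.001, 2.974]
contact_force: [0.0, 0.3, -0.8]
grip_width: 22.0
```

```bash
python3 - <<'E'
from h import *
plan([513.4,-63.5,300])
snap('wrist','w5'); crop('w5',260,120,390,240,6,'c6')
snap('top','t2')
E
```

```text
t 6.2 pos [548.8 -67.5 303.6] rpy [ 3.1414e+00 -9.0000e-04  2.9740e+00] ydir 80.4 offset mm [35.5 -1.9  3.6] twist 0
```

View pics/c6.png

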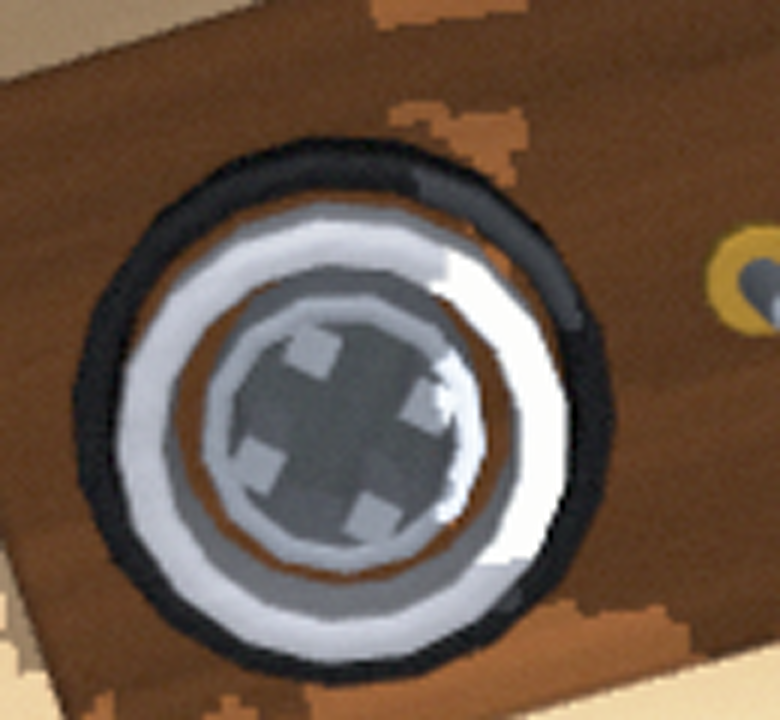

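```bash
python3 - <<'E'
from h import *
d=np.load('pics/w5.npz'); C=cam('wrist',d['p'],d['r'])
f=lambda a,z: back(C,np.array(a)/6+[260,120],z)
m=f([[313,348],[428,398],[372,515],[257,465]],34);print(m.mean(0))
for a,b in ((0,1),(1,2),(2,3),(3,0)): e=m[b]-m[a];print(np.degrees(np.arctan2(e[1],e[0]))%90,np.hypot(*e[:2]))
print('head',f([344.5,433],34),f([[202,433],[487,433]],34)); print('collar',f([343,431],40), f([[117,431],[570,431]],40))
print('cup',f([[344,410]],30),f([[72,410],[615,410]],30))
# gear yaw and hub marker check
print('marker proj', proj(C,[d['p']+np.array([0,0,-157])]))
C=cam('top');print(back(C,[317,235.4],34))
E
```

```text
[514.79594774 -61.85938095  34.        ]
56.75012973008538 12.441139789561614
55.34113628953808 13.112531911029459
56.39060191527777 12.614674620211444
54.57132819874843 13.038837795939719
head [[514.93080934 -61.67769508  34.        ]] [[512.54399999 -75.69414201  34.        ]
 [517.3177126  -47.66069669  34.        ]]
collar [[513.5700801  -61.56872156  40.        ]] [[509.87706142 -83.25586955  40.        ]
 [517.27967147 -39.78425082  40.        ]]
cup [[513.36365252 -61.47586182  30.        ]] [[508.74731941 -88.58562707  30.        ]
 [517.96335764 -34.46374568  30.        ]]
marker proj [[316.05917611 343.18929143]]
[[513.16456035 -63.5342472   34.        ]]
```

```bash
python3 - <<'E'
from h import *
crop('w5',220,230,420,380,4,'c7')
E
```

```text
(no output)
```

View pics/c7.png

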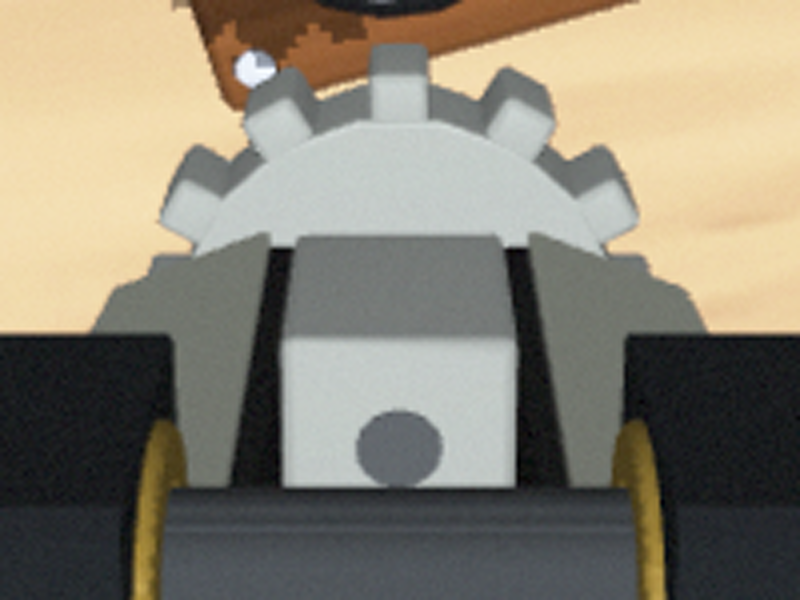

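Emit:
play_rows([
  {"offset": [0, 0, 0], "twist": 8.2},
  {"offset": [0, 0, 0], "twist": 8.2},
  {"offset": [0, 0, 0], "twist": 8.2},
  {"offset": [0, 0, 0], "twist": 0},
])

```text
time: 6.7
tool_pos: [548.5, -67.8, 304.4]
tcp_rot: [3.141, 0.001, 2.543]
contact_force: [-0.6, -0.2, -0.3]
grip_width: 21.7
```

```bash
python3 - <<'E'
from h import *
plan([514.4,-63.4,264],55.8)
snap('wrist','w6'); crop('w6',200,100,440,400,2,'c8')
E
```

```text
t 6.7 pos [548.5 -67.8 304.4] rpy [3.1413e+00 5.0000e-04 2.5429e+00] ydir 55.7 offset mm [ 30.7 -15.6  40.4] twist -0.1
```

View pics/w6.png

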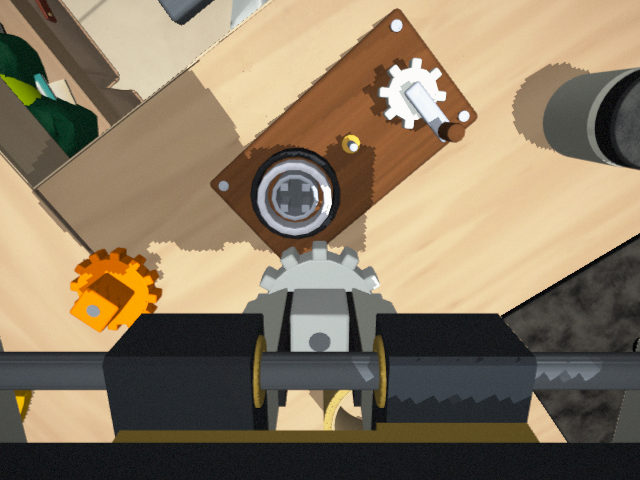

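```bash
python3 - <<'E'
from h import *
crop('w6',240,140,350,250,7,'c9')
E
```

```text
(no output)
```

View pics/c9.png

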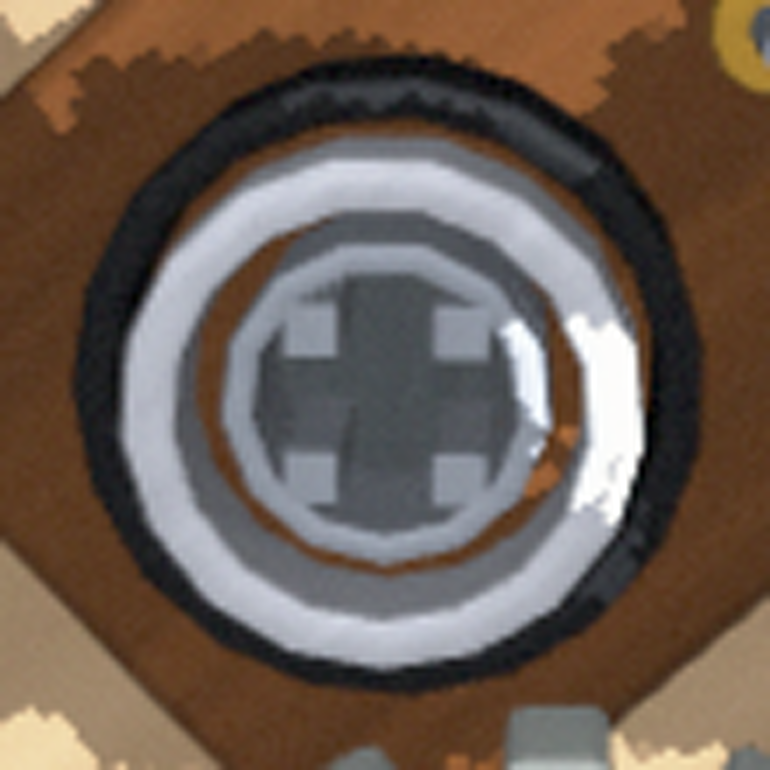

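```bash
python3 - <<'E'
from h import *
d=np.load('pics/w6.npz'); C=cam('wrist',d['p'],d['r'])
f=lambda a,z: back(C,np.array(a)/7+[240,140],z)
m=f([[311,331],[461,333],[459,478],[312,477]],34);print(m.mean(0), f([385.5,402],34))
for a,b in ((0,1),(1,2),(2,3),(3,0)): e=m[b]-m[a];print(np.degrees(np.arctan2(e[1],e[0]))%90,np.hypot(*e[:2]))
E
```

```text
[515.34888748 -61.88736295  34.        ] [[515.10084393 -61.73829225  34.        ]]
54.863941433583385 12.823088465493802
54.306778929789964 12.705725698922038
55.23447889399023 12.758376951934588
54.60149758666495 12.787768219628848
```

Emit:
play_rows([
  {"offset": [0.01, -0.005, 0], "twist": 0},
  {"offset": [0.0124, -0.0065, 0.01], "twist": 0},
  {"offset": [0.008, -0.004, 0.015], "twist": 0.3},
  {"offset": [0, 0, 0.012], "twist": 0},
  {"offset": [0, 0, 0.003], "twist": 0},
])

```text
time: 7.25
tool_pos: [514.7, -63.5, 263.0]
tcp_rot: [-3.141, -0.001, 2.541]
contact_force: [-0.4, 0.8, 0.0]
grip_width: 21.8
```

Emit:
play_rows([
  {"offset": [0, 0, 0], "twist": 0},
  {"offset": [0, 0, 0], "twist": 0},
])

```text
time: 7.45
tool_pos: [515.4, -63.7, 264.4]
tcp_rot: [3.141, 0.001, 2.54]
contact_force: [0.4, 0.7, -0.0]
grip_width: 21.6
```

```bash
python3 - <<'E'
from h import *
plan([514.6,-63.5,251],55.3)
snap('wrist','w7'); snap('scene','s3'); crop('s3',200,150,400,300,4,'c10')
E
```

```text
t 7.45 pos [515.4 -63.7 264.4] rpy [3.1411e+00 1.0000e-03 2.5397e+00] ydir 55.52 offset mm [ 0.8 -0.3 13.4] twist 0.22
```

View pics/w7.png

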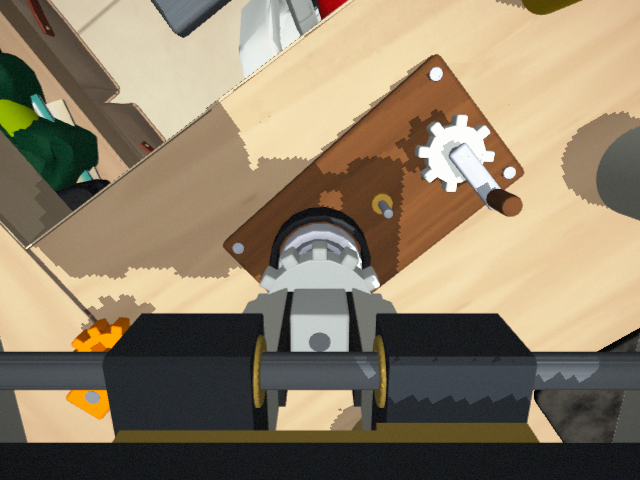

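View pics/c10.png

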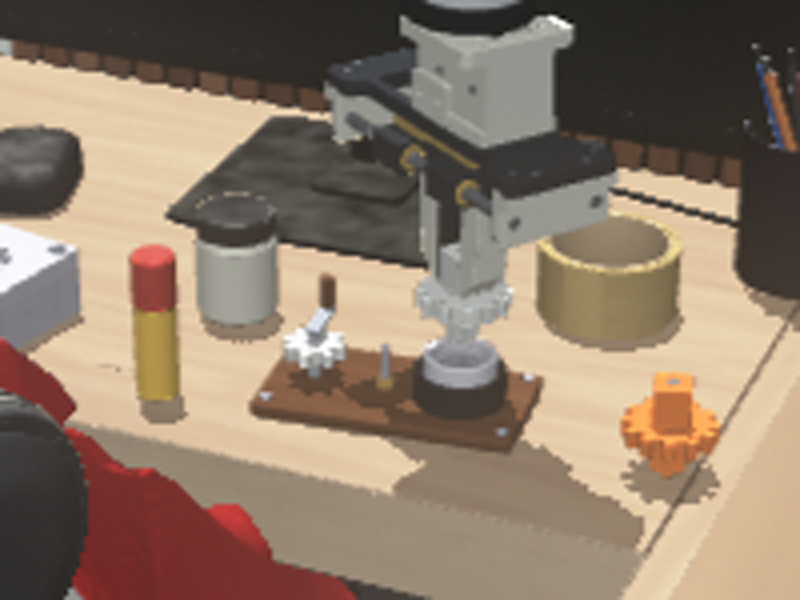

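Emit:
play_rows([
  {"offset": [0.0005, 0, 0.005], "twist": 0.2},
  {"offset": [0, 0, 0.004], "twist": 0},
  {"offset": [0, 0, 0.003], "twist": 0},
  {"offset": [0, 0, 0.002], "twist": 0},
  {"offset": [0, 0, 0.002], "twist": 0},
])

```text
time: 8.05
tool_pos: [514.4, -63.2, 247.8]
tcp_rot: [3.142, -0.0, 2.535]
contact_force: [0.8, 0.2, -0.2]
grip_width: 22.0
```

Emit:
play_rows([
  {"offset": [0, 0, 0.001], "twist": 0},
  {"offset": [0, 0, 0.001], "twist": 0},
  {"offset": [0, 0, 0.001], "twist": 0},
  {"offset": [0, 0, 0], "twist": 0},
])

```text
time: 8.45
tool_pos: [514.4, -63.2, 244.9]
tcp_rot: [3.142, -0.0, 2.535]
contact_force: [-0.3, 0.3, -1.4]
grip_width: 22.1
```

Emit:
play_rows([
  {"offset": [0, 0, 0.002], "twist": 0},
  {"offset": [0, 0, 0.002], "twist": 0},
  {"offset": [0, 0, 0.002], "twist": 0},
  {"offset": [0, 0, 0.002], "twist": 0},
  {"offset": [0, 0, 0.002], "twist": 0},
])

```text
time: 8.95
tool_pos: [514.4, -63.2, 234.8]
tcp_rot: [3.142, -0.0, 2.535]
contact_force: [0.4, -0.2, -1.0]
grip_width: 21.4
```

Emit:
play_rows([
  {"offset": [0, 0, 0.001], "twist": 0},
  {"offset": [0, 0, 0.001], "twist": 0},
  {"offset": [0, 0, 0.001], "twist": 0},
  {"offset": [0, 0, 0.001], "twist": 0},
  {"offset": [0, 0, 0], "twist": 0},
])

```text
time: 9.45
tool_pos: [514.3, -63.2, 231.1]
tcp_rot: [3.142, -0.0, 2.535]
contact_force: [-2.4, 0.3, 4.3]
grip_width: 21.8
```

Force rose to 4 N about where the collar should meet the disc. I'll press on in small steps.

Emit:
play_rows([
  {"offset": [0, 0, 0.001], "twist": 0},
  {"offset": [0, 0, 0.0005], "twist": 0},
  {"offset": [0, 0, 0.0005], "twist": 0},
  {"offset": [0, 0, 0], "twist": 0},
])

```text
time: 9.85
tool_pos: [514.4, -63.2, 229.0]
tcp_rot: [3.142, -0.0, 2.535]
contact_force: [-3.1, -0.1, 5.4]
grip_width: 21.8
```

Emit:
play_rows([
  {"offset": [0, 0, 0.0005], "twist": 0},
  {"offset": [0, 0, 0.0005], "twist": 0},
  {"offset": [0, 0, 0], "twist": 0},
  {"offset": [0, 0, 0], "twist": 0},
])

```text
time: 10.25
tool_pos: [514.3, -63.2, 228.1]
tcp_rot: [3.142, -0.0, 2.536]
contact_force: [-2.9, 0.8, 5.8]
grip_width: 21.9
```

Emit:
play_rows([
  {"offset": [0.0003, -0.0002, 0.0005], "twist": 0},
  {"offset": [0, 0, 0.0005], "twist": 0},
  {"offset": [0, 0, 0], "twist": 0},
  {"offset": [0, 0, 0], "twist": 0},
])

```text
time: 10.65
tool_pos: [514.2, -63.2, 227.9]
tcp_rot: [3.141, 0.001, 2.536]
contact_force: [-4.0, 1.6, 12.5]
grip_width: 21.4
```

Emit:
play_rows([
  {"offset": [0, 0, 0.0005], "twist": 0},
  {"offset": [0, 0, 0], "twist": 0},
  {"offset": [0, 0, 0], "twist": 0},
])

```text
time: 10.95
tool_pos: [514.1, -63.2, 227.9]
tcp_rot: [3.141, 0.001, 2.536]
contact_force: [-5.6, 2.0, 16.5]
grip_width: 21.9
```

```bash
python3 - <<'E'
from h import *
plan([514.6,-63.5,228],55.3); print(status.get_obs()['contact_force'],status.get_obs()['moment'])
snap('wrist','w8'); snap('scene','s4'); crop('s4',240,170,370,280,6,'c11'); crop('w8',200,200,440,380,3.3,'c12')
E
```

```text
t 10.95 pos [514.1 -63.2 227.9] rpy [3.1410e+00 1.2000e-03 2.5356e+00] ydir 55.28 offset mm [-0.6  0.  -0.1] twist -0.02
[-5.55682669  2.04445161 16.46024746] [ 0.20812354  1.04583979 -0.00780104]
```

View pics/c11.png

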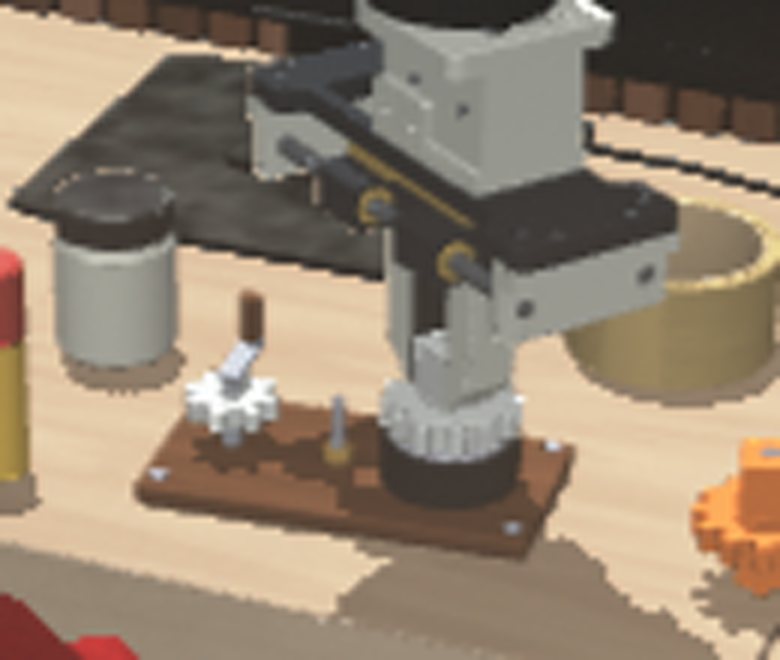

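View pics/c12.png

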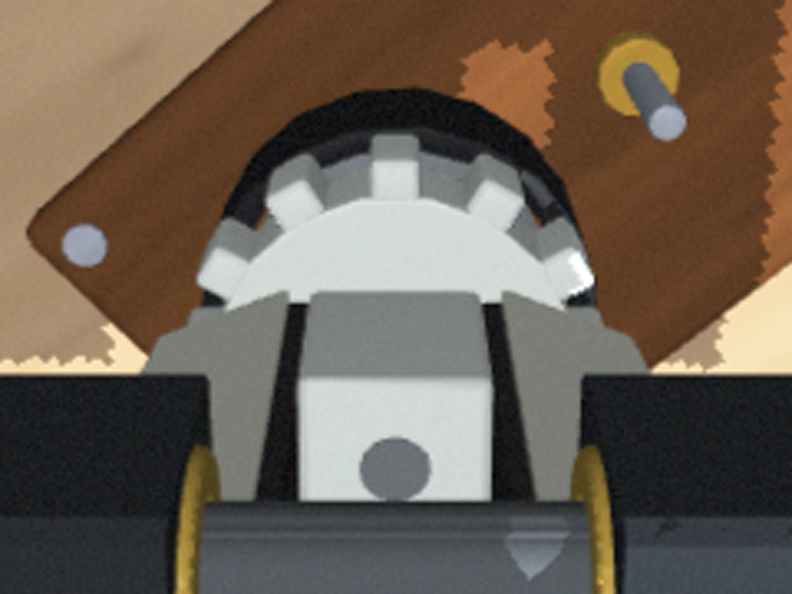

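Emit:
play_rows([
  {"offset": [0, 0, 0.0003], "twist": 0},
  {"offset": [0, 0, 0], "twist": 0},
  {"offset": [0, 0, 0], "twist": 0},
  {"offset": [0, 0, 0], "twist": 0},
  {"offset": [0, 0, 0], "twist": 0},
])

```text
time: 11.55
tool_pos: [514.1, -63.1, 227.9]
tcp_rot: [3.141, 0.001, 2.536]
contact_force: [-5.7, 1.6, 19.4]
grip_width: 22.0
```

Emit:
play_rows([
  {"offset": [0, 0, 0], "twist": 0},
  {"offset": [0, 0, 0], "twist": 0},
  {"offset": [0, 0, 0], "twist": 0},
  {"offset": [0, 0, 0], "twist": 0},
  {"offset": [0, 0, 0], "twist": 0},
])

```text
time: 12.05
tool_pos: [514.1, -63.2, 227.9]
tcp_rot: [3.141, 0.001, 2.536]
contact_force: [-7.0, 1.9, 18.4]
grip_width: 22.0
```

Steady at the home height and still pressed. I'll hand the job in.

```bash
python3 - <<'E'
from h import *
print(ticket.close_job())
E
```

```text
the job is handed in; nothing more can be done
None
```

The gear is in the gear model, pushed fully down against the spring collar, and the arm is still gripping and pressing it so you can tighten the set screw. The job was handed in at about 12 s on the robot's clock, well inside the 42 s.

I gripped the gear by its hub, lifted it straight out of the mould and carried it over the glue stick. I then turned it about 25° to line up with the spindle slots at about 55° and lowered it in.

**Last checks:**
- **Height:** the TCP stopped at z = 227.9 mm, against 228 mm worked out for the home position.
- **Force:** it rose from about 4 N to 6 N over the collar's travel, then climbed steeply to about 18 N at a constant height. That fits the disc resting on the rigid spindle.
- **Grip:** the opening is 22.0 mm, and the mark on the hub is at the same pixel as when I picked the gear up, so it has not slipped.
- **Other objects:** I saw no sign of contact with the glue stick, the jar or the orange look-alike. The mug was well off the path and was not looked at again.

**Disagreements:**
- The top and wrist cameras differed by about 2 mm on the gear and socket positions. I allowed for it by using the distance between gear and socket in each view.
- A sideways force of about 6–7 N remains at the end. A small sideways shift I made to relieve it did not help, and it made no difference to the seating.

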